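Thread a coil spring onto a notched spring rod

TASK

Fit the loose coil spring onto the upright rod held in the steel bending jig: keeping its bent-in wire end downwards, thread it over the rod end, twist it a little whenever it snags on the rod's notched collars, and ease it down gently, never forcing it, until its bottom coil sits fully home on the round flange at the foot of the rod. Let go of it there, standing upright on the rod, and leave the battleship, the loupe and the two lead figures as they are.

Things in the scene. Friction and masses are not known exactly. Their poses are not given: they have to be found in the camera images.
- spring: Loose steel compression spring standing upright on the bench, 32 mm outside diameter, 26 mm bore, 56 mm high, about 50 g. Origin: centre of its underside, z up along its axis. The upper coils, 22 to 56 mm above the underside, stay stiff: grip it there from above.
- spring_mid (a point): Centre of the spring, on its axis, 28 mm above its underside. The coils below 22 mm are springy: they give way upwards by up to 9 mm, from 1 N at first touch to 5.5 N at the end (0.5 N per mm); then the spring is solid.
- spring_foot (a point): Centre of the underside of the bottom coil, on the axis; moves up with the springy lower coils. The lowest wire end is bent straight inwards along the spring's +x axis: a tang of round 3 mm wire, flush with the underside, reaching in to 7.5 mm from the axis.
- jig: Steel bending jig, a heavy fixed block 110 x 70 x 30 mm; origin at the centre of its underside, z up, x along its length. Pins and a bar up to 10 mm high stand on its top near its ends. In its centre an upright steel rod of 12 mm diameter, with two notched brass collars, stands on a round flange 34 mm wide and 3 mm thick.
- rod_seat (a point): On the rod's axis at the upper face of the flange (33 mm above the bench), where the spring's underside must come to rest. Does not turn with the rod. More than 18 N between the spring and the rod or jig bends the tang.
- rod_top (a point): The rod's tip, on its axis, 48 mm above the flange; the top 12 mm taper to 5 mm. Does not turn with the rod. If the tang binds against a notch's wall (a sideways load of some newtons), turning back a little frees it.
- collar_upper (a point): Centre of the upper face of the rod's upper collar, 30 mm above the flange. Brass, 22 mm across, 5 mm thick, with four notches 6.5 mm wide, 90 degrees apart, for the tang. Outside a notch the tang lands on the collar and the spring is squeezed; within about 10 degrees of one it drops through. Which way the notches point is NOT known and this point does not show it.
- collar_lower (a point): Centre of the upper face of the rod's lower collar, 15 mm above the flange; same shape, its notches 45 degrees round from those of the upper collar. The rod stands at any angle in the jig, held by friction only (0.055 N m turns it). This point does not turn with the rod.
- battleship: Grey tin toy battleship, about 200 x 46 mm and 88 mm high, a bystander; origin under its centre, x towards the bow.
- loupe: Brass jeweller's loupe standing on the bench, 34 mm wide, 32 mm high, a bystander; origin under its centre.
- figure_foot: Lead flat figure of a standing soldier, 70 mm high on a 30 x 22 mm foot, a bystander; origin under its centre.
- figure_horse: Lead flat figure of a rider on a horse, 62 mm high on a 50 x 24 mm foot, a bystander; origin under its centre.
Not all that is in view belongs to the job. What is shaped like the jig but orange is not meant.

How it is judged:
By the outcome, as a careful person would: the job done as asked, in the order asked, and still so for the second after the job is handed in, with the robot touching nothing.
It also fails if it takes over 58 s, if anything falls off the work surface, if the arm or the gripper's body presses on something with over 40 N, if the wrist force passes 120 N, or if a joint passes its speed limit or range.

ROBOT

A 7-joint arm with a two-finger parallel gripper is mounted at the origin on the work surface. World frame = base frame: x ahead of the robot, y to its left, z up, the work surface at z = 0. Lengths are in m, angles in rad, forces in N, time in s.
With the tool pointing down it reaches from about 0.425 to 0.875 m from the base axis. Payload 4.7 kg.
Tool frame: the origin (TCP) lies at the very end of the fingers, on their centre line; the grasp point (between the pads) lies 19 mm behind it; z points along the fingers, y is the line along which they close (so a half turn about z gives the same grasp; the last joint's range is limited). The gripper opens to 87 mm and grips with 3 to 60 N. Pads are 19 mm wide; open, the fingers measure 117 mm over their backs; the gripper's body (75 mm by 190 mm) begins 51 mm behind the grasp point.
Start: joints at [-1.127, 0.321, -0.07, 1.45, 0.023, 1.371, -0.057], TCP at [0.271, 0.591, 0.223] pointing down, gripper open.
Joint ranges: [-2.86, 2.86], [-0.3, 2.09], [-1.38, 1.24], [0.06, 2.45], [-1.56, 4.7], [0.09, 2.05], [-2.69, 2.69]. Speed limits (rad/s): [2.57, 2.57, 3.14, 3.14, 3.14, 3.14, 3.14].

INTERFACE

Orientations are given as a rotation vector (axis times angle).
In Python, from bench import ctrl, vision gives the robot as it stands.
- The arm moves only by the tool jog_arm, never from a script. Its argument "increments" is a list of rows, each an object of numbers: "tx", "ty", "tz": the shift along the tool's x, y, z in mm; "wx", "wy", "wz": the turn, a rotation vector about the tool's x, y, z in rad; "gripper": the opening, from 0 (shut) to 1 (fully open). In form: [{"tx": .., "ty": .., "tz": .., "wx": .., "wy": .., "wz": .., "gripper": ..}, ...]. A call has exactly 5 rows; each row is the pose to reach, as a shift and turn from the pose commanded when the call began, along the tool's axes at that moment; what a row does not reach only later rows make up. A row lasts 1/12 s, in which the tool goes at most 41.7 mm and 7.16 degrees, less where a joint would pass 70% of its speed; a pose out of reach is approached as far as the arm can. A call with a gripper value outside its range is refused whole. The fingers move at their own pace and stop on an object; "grip_force" is the grip in N (left out, the last holds). Time passes only in rows, so rows that repeat a pose let the fingers close, or fill a call up. It gives the time, the measured TCP pose, the force, the opening and the grip force at its end, in the units of the state.
- ctrl.get_state(): the state, without advancing time (a new reading comes with each control period).
- vision.get_image(name): name is "scene" or "top" or "wrist"; returns a dict with "color" (480x640x3 uint8, blue, green, red), "fx", "fy", "cx", "cy" (pixels), "k1" (the pictures are not rectified: a ray, as slopes to the right and down, at radius r is drawn at 1 + k1 r^2 times it, then the intrinsics apply), "extrinsics" (4x4, takes a point from world to camera coordinates). Camera axes: x right, y down, z forward; pixel columns grow to the right and rows downward; lengths in m; the calibration is good to about 2 mm. A picture is of the moment at which its call begins. There is no depth.
- ctrl.close_job(): hands the job in; it is judged then, once.
Trained networks look in the newest picture that a camera, given by its name, has taken for a name from the list of things; names that differ only in an ending like _2 or _b are one class to them, and where a whole thing is asked for, a point or a joint stands for the part that bears it (a point fixed in the world has none). Each returns a list of dicts, best first, with "conf" (0 to 1); they miss things now and then, are a little off and sometimes report something else, mostly with a low value. They report only what shows in the picture. A call takes as long as a camera call. They do not tell look-alikes from the thing itself.
- vision.spot_in(camera, thing): "bbox" ([left, top, right, bottom] in pixels, round what is visible of it).
The state is a dict: "time": time; "joint_positions": joint angles; "qd": joint speeds; "joint_torque": joint torques, N m; "position": TCP position; "tool_rot": TCP orientation; "ft_force": force on the tool from outside, world axes, zero at the start; "torque": the same for the moment, N m; "grip_width": opening from 0.0 (shut) to 1.0 (fully open); "grip_force": force on a finger pad.
Only numpy, scipy, OpenCV 4.12 (cv2) and the standard library are available. Lean on these libraries where they do the work, as an engineer would, in place of code of your own. Each camera call takes 0.05 s, during which the arm holds its last target. There are 200 camera calls.

## Working session

There is one attempt and no reset: what is moved stays moved. The work goes in short steps, Python scripts to look and compute and a tool call to move; the robot and the scene stay as the last step left them, time stands still between calls to the robot, and variables do not carry over. Pictures are saved under pics/ and viewed, at most 10 in all, crops included, and the job is handed in when it is done.

Besides the shell and the picture viewer there is one more tool, called after "Request:" in YAML: its name, and indented under it one key for each argument. jog_arm: Moves the arm, as the interface text tells. Its arguments: {"type":"object","properties":{"increments":{"type":"array"},"grip_force":{"type":"number"}},"required":["increments"]}

```bash
mkdir -p pics; cat > h.py <<'E'
import numpy as np, cv2, json
from bench import ctrl, vision
from scipy.spatial.transform import Rotation as R
def proj(im,p):
    p=np.atleast_2d(p); c=(im["extrinsics"]@np.c_[p,np.ones(len(p))].T)[:3]
    x,y=c[0]/c[2],c[1]/c[2]; s=1+im["k1"]*(x*x+y*y)
    return np.c_[im["fx"]*x*s+im["cx"],im["fy"]*y*s+im["cy"]]
def ray(im,uv):
    K=np.array([[im["fx"],0,im["cx"]],[0,im["fy"],im["cy"]],[0,0,1]])
    s=cv2.undistortPoints(np.array([[uv]],float),K,np.array([im["k1"],0,0,0.])).ravel()
    E=im["extrinsics"]; d=E[:3,:3].T@np.r_[s,1]; o=-E[:3,:3].T@E[:3,3]
    return o,d/np.linalg.norm(d)
def onplane(im,uv,z):
    o,d=ray(im,uv); return o+d*(z-o[2])/d[2]
def meet(rays):
    A=0;b=0
    for o,d in rays:
        P=np.eye(3)-np.outer(d,d);A=A+P;b=b+P@o
    return np.linalg.solve(A,b)
E
cat > a.py <<'E'
from h import *
out={}
for c in ["scene","top"]:
    im=vision.get_image(c); cv2.imwrite(f"pics/{c}0.png",im["color"])
    for t in ["spring","jig","rod_top","rod_seat","collar_upper","spring_foot"]:
        for d in vision.spot_in(c,t)[:3]:
            b=d["bbox"]; m=[(b[0]+b[2])/2,(b[1]+b[3])/2]
            z={"spring":.028,"jig":.02,"rod_top":.081,"rod_seat":.033,"collar_upper":.063,"spring_foot":0}[t]
            print(c,t,round(d["conf"],2),np.round(b),onplane(im,m,z).round(3))
s=ctrl.get_state(); print({k:np.round(v,3).tolist() for k,v in s.items()})
E
python3 a.py
```

```text
scene spring 0.56 [377. 248. 396. 273.] [0.509 0.139 0.028]
scene jig 0.85 [229. 234. 283. 280.] [ 0.564 -0.13   0.02 ]
scene jig 0.61 [284. 260. 334. 316.] [0.633 0.009 0.02 ]
scene jig 0.59 [159. 209. 212. 253.] [ 0.509 -0.326  0.02 ]
scene rod_top 0.93 [227. 230. 282. 282.] [ 0.645 -0.095  0.081]
scene rod_top 0.79 [260. 195. 298. 236.] [ 0.48  -0.106  0.081]
scene rod_top 0.69 [280. 263. 333. 316.] [0.715 0.03  0.081]
scene rod_seat 0.83 [284. 263. 332. 317.] [0.656 0.014 0.033]
scene rod_seat 0.81 [228. 233. 280. 278.] [ 0.576 -0.128  0.033]
scene rod_seat 0.76 [157. 206. 214. 254.] [ 0.524 -0.315  0.033]
scene collar_upper 0.81 [283. 262. 330. 314.] [0.689 0.022 0.063]
scene collar_upper 0.73 [159. 208. 212. 252.] [ 0.568 -0.287  0.063]
scene collar_upper 0.59 [264. 192. 297. 236.] [ 0.443 -0.118  0.063]
scene spring_foot 0.53 [378. 246. 395. 272.] [0.46  0.133 0.   ]
top spring 0.57 [266. 258. 281. 272.] [0.508 0.139 0.028]
top jig 0.86 [377. 219. 409. 265.] [ 0.556 -0.138  0.02 ]
top jig 0.84 [379. 298. 416. 345.] [ 0.375 -0.143  0.02 ]
top jig 0.68 [314. 182. 346. 237.] [0.6
[... 272 characters left out ...]
seat 0.71 [381. 292. 416. 348.] [ 0.379 -0.144  0.033]
top rod_seat 0.61 [314. 186. 348. 238.] [0.627 0.003 0.033]
top collar_upper 0.97 [452. 238. 496. 288.] [ 0.504 -0.31   0.063]
top collar_upper 0.81 [374. 219. 409. 268.] [ 0.55  -0.13   0.063]
top collar_upper 0.8 [377. 295. 414. 346.] [ 0.381 -0.134  0.063]
{'time': 0.7, 'joint_positions': [-1.127, 0.321, -0.07, 1.45, 0.023, 1.371, -0.057], 'qd': [-0.001, 0.0, -0.002, -0.0, 0.001, 0.001, 0.001], 'joint_torque': [-0.0, -49.096, -0.403, -31.27, -0.064, 0.034, 0.0], 'position': [0.271, 0.591, 0.223], 'tool_rot': [0.67, 3.069, 0.0], 'ft_force': [-0.439, 0.612, 0.006], 'torque': [0.02, 0.006, -0.009], 'grip_force': 0.0, 'grip_width': 1.001}
```

```bash
python3 -c "
import cv2
a=cv2.imread('pics/scene0.png')[180:330,140:440];b=cv2.imread('pics/top0.png')[160:360,230:530]
cv2.imwrite('pics/s1.png',cv2.resize(a,None,fx=2.66,fy=2.66,interpolation=2));cv2.imwrite('pics/t1.png',cv2.resize(b,None,fx=2.66,fy=2.66,interpolation=2))"
```

```text
(no output)
```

View pics/s1.png

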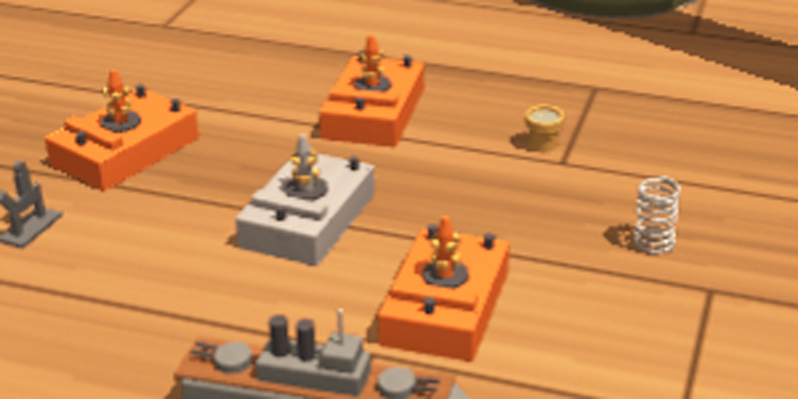

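View pics/t1.png

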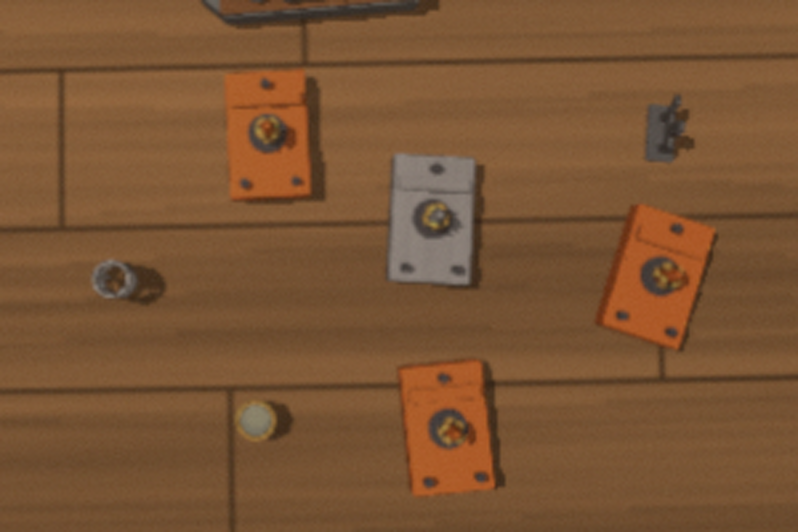

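```bash
cat >> h.py <<'E'
def togo(p,s=None):
    s=s or ctrl.get_state(); Rt=R.from_rotvec(s["tool_rot"]).as_matrix()
    return (Rt.T@(np.array(p)-s["position"])*1000).round(1)
def T(Rt): return np.round(Rt,2)
E
python3 -c "
from h import *
s=ctrl.get_state();print(R.from_rotvec(s['tool_rot']).as_matrix().round(2));print(togo([.508,.139,.20],s))
im=vision.get_image('wrist');E=im['extrinsics'];o=-E[:3,:3].T@E[:3,3];print('cam in tool',togo(o,s),E[:3,:3].round(2),im['fx'])
a=vision.get_image('scene');b=vision.get_image('top')
print(meet([ray(a,(386.5,260)),ray(b,(273.5,265))]))
f=2.66
print(onplane(b,(230+436/f,160+215/f),.07), onplane(a,(140+303/f,180+138/f),.081))
"
```

```text
[[-0.91  0.42  0.  ]
 [ 0.42  0.91  0.  ]
 [-0.    0.   -1.  ]]
[-403.8 -312.    22.6]
cam in tool [  70.6   -0.5 -162.8] [[ 0.42  0.91  0.  ]
 [ 0.88 -0.4   0.25]
 [ 0.23 -0.1  -0.97]] 339.0340626785043
[0.50808324 0.13808362 0.02928774]
[ 0.555653   -0.13333224  0.07      ] [ 0.56099052 -0.13153214  0.081     ]
```

Request:
jog_arm:
  increments:
    - {"tx":-450,"ty":-366,"tz":133,"wz":0.87,"gripper":1}
    - {"tx":-450,"ty":-366,"tz":133,"wz":0.87,"gripper":1}
    - {"tx":-450,"ty":-366,"tz":133,"wz":0.87,"gripper":1}
    - {"tx":-450,"ty":-366,"tz":133,"wz":0.87,"gripper":1}
    - {"tx":-450,"ty":-366,"tz":133,"wz":0.87,"gripper":1}

```text
validation failed for argument at $.in...
```

```bash
python3 -c "
from h import *
s=ctrl.get_state();print(s['position'],s['joint_positions'],togo([.526,.071,.09],s));Rt=R.from_rotvec(s['tool_rot']).as_matrix();print(np.degrees(np.arctan2(Rt[1,1],Rt[0,1])))"
```

```text
[0.27086673 0.59091013 0.22262696] [-1.12691864  0.32095856 -0.07010811  1.45047328  0.02260085  1.37079949
 -0.05687894] [-448.5 -366.4  132.6]
65.3782651834517
```

Request:
jog_arm:
  increments:
    - {"tx":-450,"ty":-366,"tz":133,"wx":0,"wy":0,"wz":0.87,"gripper":1}
    - {"tx":-450,"ty":-366,"tz":133,"wx":0,"wy":0,"wz":0.87,"gripper":1}
    - {"tx":-450,"ty":-366,"tz":133,"wx":0,"wy":0,"wz":0.87,"gripper":1}
    - {"tx":-450,"ty":-366,"tz":133,"wx":0,"wy":0,"wz":0.87,"gripper":1}
    - {"tx":-450,"ty":-366,"tz":133,"wx":0,"wy":0,"wz":0.87,"gripper":1}

```text
time: 1.27
position: [0.3613, 0.407, 0.1758]
tool_rot: [1.589, 2.71, 0.001]
ft_force: [0.8, -0.7, 1.5]
grip_width: 0.999
grip_force: 0.0
```

```bash
cat > g.py <<'E'
from h import *
import sys
s=ctrl.get_state();Rt=R.from_rotvec(s['tool_rot']).as_matrix()
print('t',round(s['time'],2),s['position'].round(4),'yawy',np.degrees(np.arctan2(Rt[1,1],Rt[0,1])).round(1),'J',s['joint_positions'].round(2))
print(togo([float(v) for v in sys.argv[1:4]],s))
E
python3 g.py .526 .071 .09
```

```text
t 1.27 [0.3613 0.407  0.1758] yawy 29.2 J [-0.98  0.12  0.09  1.78 -0.01  1.23 -0.37]
[-373.7  -20.4   85.7]
```

Request:
jog_arm:
  increments:
    - {"tx":-374,"ty":-20,"tz":86,"wx":0,"wy":0,"wz":0.25,"gripper":1}
    - {"tx":-374,"ty":-20,"tz":86,"wx":0,"wy":0,"wz":0.25,"gripper":1}
    - {"tx":-374,"ty":-20,"tz":86,"wx":0,"wy":0,"wz":0.25,"gripper":1}
    - {"tx":-374,"ty":-20,"tz":86,"wx":0,"wy":0,"wz":0.25,"gripper":1}
    - {"tx":-374,"ty":-20,"tz":86,"wx":0,"wy":0,"wz":0.25,"gripper":1}

```text
time: 1.68
position: [0.4519, 0.2253, 0.1294]
tool_rot: [1.907, 2.496, 0.002]
ft_force: [-0.2, -0.1, -0.5]
grip_width: 1.0
grip_force: 0.0
```

```bash
python3 g.py .526 .071 .09
```

```text
t 1.68 [0.4519 0.2253 0.1294] yawy 15.3 J [-0.77  0.08  0.27  1.93 -0.02  1.13 -0.23]
[-168.4   30.8   39.3]
```

Request:
jog_arm:
  increments:
    - {"tx":-168,"ty":31,"tz":39,"wx":0,"wy":0,"wz":0,"gripper":1}
    - {"tx":-168,"ty":31,"tz":39,"wx":0,"wy":0,"wz":0,"gripper":1}
    - {"tx":-168,"ty":31,"tz":39,"wx":0,"wy":0,"wz":0,"gripper":1}
    - {"tx":-168,"ty":31,"tz":39,"wx":0,"wy":0,"wz":0,"gripper":1}
    - {"tx":-168,"ty":31,"tz":39,"wx":0,"wy":0,"wz":0,"gripper":1}

```text
time: 2.1
position: [0.5271, 0.0647, 0.0896]
tool_rot: [1.917, 2.485, -0.005]
ft_force: [-1.3, -0.7, -0.7]
grip_width: 1.005
grip_force: 0.0
```

```bash
cat > w.py <<'E'
from h import *
import sys
n,x,y,z,th,half=sys.argv[1],*map(float,sys.argv[2:7])
im=vision.get_image('wrist'); cv2.imwrite(f'pics/{n}_full.png',im['color'])
for t in sys.argv[7:]:
    for d in vision.spot_in('wrist',t)[:3]: print(t,round(d['conf'],2),np.round(d['bbox'],1))
u=proj(im,[[x,y,z],[x,y,th]]); print('expected px',u.round(1))
c=u.mean(0).astype(int); h=int(half); x0,y0=max(c[0]-h,0),max(c[1]-h,0)
cr=im['color'][y0:c[1]+h,x0:c[0]+h]; f=600/max(cr.shape[:2]); print('crop origin',x0,y0,'scale',f)
cv2.imwrite(f'pics/{n}.png',cv2.resize(cr,None,fx=f,fy=f,interpolation=cv2.INTER_CUBIC)[:600,:800])
import pickle; im.pop('color'); pickle.dump(im,open(f'pics/{n}.pkl','wb'))
E
python3 g.py .508 .139 .1; python3 w.py w1 .508 .139 0 .056 60 spring spring_foot
```

```text
t 2.1 [0.5271 0.0647 0.0896] yawy 14.7 J [-0.56  0.18  0.42  1.92 -0.08  1.06  0.15]
[ 76.6   0.4 -10.7]
spring 0.86 [294.1 110.2 350.3 169.8]
spring_foot 0.89 [302.9 118.6 342.  159.5]
expected px [[325.  142.4]
 [325.9 139.6]]
crop origin 265 80 scale 5.0
```

View pics/w1.png

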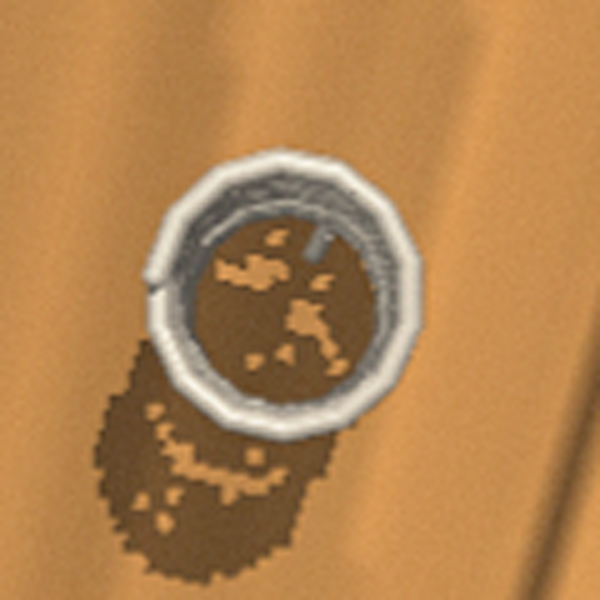

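```bash
cat > k.py <<'E'
from h import *
import pickle
im=pickle.load(open('pics/w1.pkl','rb'))
f=lambda u,v,z: onplane(im,(265+u/5,80+v/5),z)[:2]
c1,c0=f(285,295,.0545),f(285,310,.0015); t=f(320,245,.0015)
print(c1,c0,t,np.linalg.norm(t-c0)); d=c0-t; print('tang +x?? outer dir',np.degrees(np.arctan2(*(t-c0)[::-1])))
E
python3 k.py; python3 g.py .508 .139 .022
```

```text
[0.50580665 0.13883416] [0.50589011 0.13866008] [0.50842695 0.14850234] 0.010163935253174175
tang +x?? outer dir 75.54663393285941
t 2.25 [0.5254 0.0726 0.0903] yawy 15.1 J [-0.56  0.18  0.41  1.92 -0.08  1.06  0.15]
[68.6  0.5 68.3]
```

Request:
jog_arm:
  increments:
    - {"tx":69,"ty":-2,"tz":0,"wx":0,"wy":0,"wz":0,"gripper":1}
    - {"tx":69,"ty":-2,"tz":0,"wx":0,"wy":0,"wz":0,"gripper":1}
    - {"tx":69,"ty":-2,"tz":20,"wx":0,"wy":0,"wz":0,"gripper":1}
    - {"tx":69,"ty":-2,"tz":50,"wx":0,"wy":0,"wz":0,"gripper":1}
    - {"tx":69,"ty":-2,"tz":69,"wx":0,"wy":0,"wz":0,"gripper":1}

```text
time: 2.67
position: [0.5037, 0.1429, 0.0203]
tool_rot: [-1.899, -2.501, -0.001]
ft_force: [-1.2, -0.3, -0.6]
grip_width: 1.003
grip_force: 0.0
```

Request:
jog_arm:
  increments:
    - {"tx":0,"ty":0,"tz":0,"wx":0,"wy":0,"wz":0,"gripper":0.5}
    - {"tx":0,"ty":0,"tz":0,"wx":0,"wy":0,"wz":0,"gripper":0}
    - {"tx":0,"ty":0,"tz":0,"wx":0,"wy":0,"wz":0,"gripper":0}
    - {"tx":0,"ty":0,"tz":0,"wx":0,"wy":0,"wz":0,"gripper":0}
    - {"tx":0,"ty":0,"tz":0,"wx":0,"wy":0,"wz":0,"gripper":0}
  grip_force: 25

```text
time: 3.08
position: [0.5065, 0.1399, 0.023]
tool_rot: [1.906, 2.496, 0.004]
ft_force: [0.8, 0.2, -0.7]
grip_width: 0.708
grip_force: 0.0
```

```bash
python3 g.py .5058 .1388 .021
```

```text
t 3.08 [0.5065 0.1399 0.023 ] yawy 15.3 J [-0.64  0.26  0.35  1.98 -0.11  0.92  0.04]
[-0.9 -1.   2. ]
```

Fingers are slow; keep closing.

Request:
jog_arm:
  increments:
    - {"tx":-1,"ty":-1,"tz":1,"wx":0,"wy":0,"wz":0,"gripper":0}
    - {"tx":-1,"ty":-1,"tz":1,"wx":0,"wy":0,"wz":0,"gripper":0}
    - {"tx":-1,"ty":-1,"tz":1,"wx":0,"wy":0,"wz":0,"gripper":0}
    - {"tx":-1,"ty":-1,"tz":1,"wx":0,"wy":0,"wz":0,"gripper":0}
    - {"tx":-1,"ty":-1,"tz":1,"wx":0,"wy":0,"wz":0,"gripper":0}

```text
time: 3.5
position: [0.5049, 0.138, 0.0206]
tool_rot: [1.907, 2.496, 0.001]
ft_force: [-0.2, -0.4, 1.1]
grip_width: 0.358
grip_force: 25.0
```

Request:
jog_arm:
  increments:
    - {"tx":0,"ty":0,"tz":0,"wx":0,"wy":0,"wz":0,"gripper":0}
    - {"tx":0,"ty":0,"tz":0,"wx":0,"wy":0,"wz":0,"gripper":0}
    - {"tx":0,"ty":0,"tz":0,"wx":0,"wy":0,"wz":0,"gripper":0}
    - {"tx":0,"ty":0,"tz":0,"wx":0,"wy":0,"wz":0,"gripper":0}
    - {"tx":0,"ty":0,"tz":0,"wx":0,"wy":0,"wz":0,"gripper":0}

```text
time: 3.92
position: [0.5048, 0.138, 0.0205]
tool_rot: [1.907, 2.496, 0.001]
ft_force: [0.2, -0.5, -0.1]
grip_width: 0.363
grip_force: 25.0
```

```bash
python3 g.py .5058 .1388 .021
```

```text
t 3.92 [0.5048 0.138  0.0205] yawy 15.2 J [-0.63  0.26  0.35  1.99 -0.11  0.91  0.04]
[ 0.5  1.1 -0.5]
```

Request:
jog_arm:
  increments:
    - {"tx":0,"ty":0,"tz":-40,"wx":0,"wy":0,"wz":0,"gripper":0}
    - {"tx":0,"ty":0,"tz":-80,"wx":0,"wy":0,"wz":0,"gripper":0}
    - {"tx":-336,"ty":-54,"tz":-110,"wx":0,"wy":0,"wz":0.5,"gripper":0}
    - {"tx":-336,"ty":-54,"tz":-110,"wx":0,"wy":0,"wz":0.5,"gripper":0}
    - {"tx":-336,"ty":-54,"tz":-110,"wx":0,"wy":0,"wz":0.5,"gripper":0}

```text
time: 4.33
position: [0.5179, 0.0134, 0.1122]
tool_rot: [2.343, 2.093, 0.002]
ft_force: [0.6, -0.4, -0.7]
grip_width: 0.363
grip_force: 25.0
```

```bash
python3 g.py .541 -.2 .13
```

```text
t 4.33 [0.5179 0.0134 0.1122] yawy -6.4 J [-0.54  0.13  0.49  1.93 -0.07  1.1  -0.13]
[-209.5   47.   -17.9]
```

Request:
jog_arm:
  increments:
    - {"tx":-30,"ty":7,"tz":-18,"wx":0,"wy":0,"wz":0.12,"gripper":0}
    - {"tx":-210,"ty":47,"tz":-18,"wx":0,"wy":0,"wz":0.12,"gripper":0}
    - {"tx":-210,"ty":47,"tz":-18,"wx":0,"wy":0,"wz":0.12,"gripper":0}
    - {"tx":-210,"ty":47,"tz":-18,"wx":0,"wy":0,"wz":0.12,"gripper":0}
    - {"tx":-210,"ty":47,"tz":-18,"wx":0,"wy":0,"wz":0.12,"gripper":0}

```text
time: 4.75
position: [0.5393, -0.1836, 0.1293]
tool_rot: [-2.46, -1.953, -0.001]
ft_force: [1.0, 0.0, -0.6]
grip_width: 0.361
grip_force: 25.0
```

Request:
jog_arm:
  increments:
    - {"tx":-20,"ty":5,"tz":0,"wx":0,"wy":0,"wz":0,"gripper":0}
    - {"tx":-20,"ty":5,"tz":0,"wx":0,"wy":0,"wz":0,"gripper":0}
    - {"tx":-20,"ty":5,"tz":25,"wx":0,"wy":0,"wz":0,"gripper":0}
    - {"tx":-20,"ty":5,"tz":25,"wx":0,"wy":0,"wz":0,"gripper":0}
    - {"tx":-20,"ty":5,"tz":25,"wx":0,"wy":0,"wz":0,"gripper":0}

```text
time: 5.17
position: [0.5387, -0.2012, 0.1029]
tool_rot: [-2.457, -1.952, 0.004]
ft_force: [-0.4, -0.3, 0.5]
grip_width: 0.365
grip_force: 25.0
```

```bash
python3 g.py .541 -.2 .1; python3 w.py w2 .557 -.132 .033 .081 50 collar_upper rod_top rod_seat spring spring_foot; python3 g.py .557 -.132 .13
```

```text
t 5.17 [ 0.5387 -0.2012  0.1029] yawy -13.1 J [-0.24  0.29  0.64  1.8  -0.19  1.12  0.24]
[1.7 2.  2.9]
collar_upper 0.96 [284.4 343.2 364.8 358.5]
collar_upper 0.82 [235.6  88.2 407.9 216.6]
collar_upper 0.57 [  3.9 155.2 188.2 282.9]
rod_top 0.96 [  5.4 152.5 188.3 281.4]
rod_top 0.65 [237.6  90.1 410.4 216.3]
rod_top 0.6 [282.5 349.6 360.4 359.1]
rod_seat 0.97 [234.9  87.8 415.  218.9]
rod_seat 0.7 [281.9 347.6 361.  361.4]
rod_seat 0.6 [  3.8 154.5 186.6 283.2]
spring 0.78 [286.5 253.3 357.4 354.9]
spring_foot 0.57 [293.4 250.  352.3 284.5]
expected px [[328.7 148.7]
 [330.1 147.4]]
crop origin 279 98 scale 6.0
t 5.47 [ 0.5407 -0.2024  0.1052] yawy -13.1 J [-0.24  0.29  0.65  1.8  -0.19  1.11  0.24]
[ 72.3  -0.  -24.8]
```

View pics/w2.png

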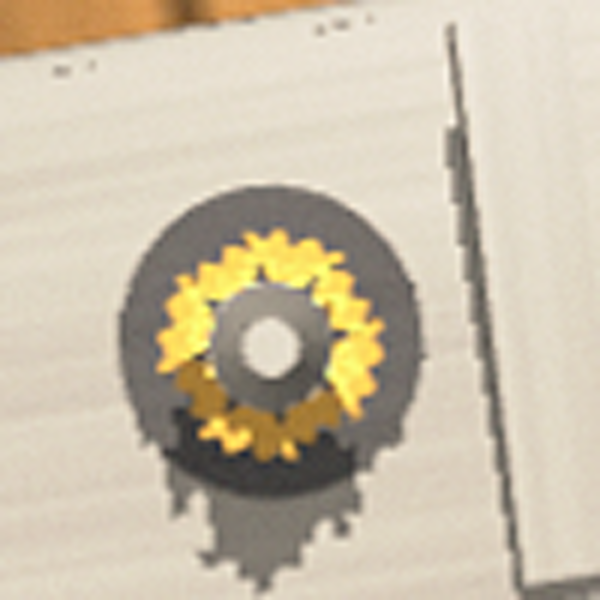

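```bash
cat > p.py <<'E'
from h import *
import pickle
im=pickle.load(open('pics/w2.pkl','rb')); img=cv2.imread('pics/w2_full.png')
q=lambda u,v,z: onplane(im,(279+u/6,98+v/6),z)
print(q(270,347,.081),q(270,341,.033)); c=q(270,341,.033)[:2]
c=(c+q(270,347,.081)[:2])/2
rows=[]
for z in (.063,.048):
    th=np.radians(np.arange(0,360,.5)); rr=np.linspace(.005,.0125,150)[::-1]
    P=np.stack([c[0]+rr[:,None]*np.cos(th),c[1]+rr[:,None]*np.sin(th),np.full((150,720),z)],-1).reshape(-1,3)
    m=proj(im,P).reshape(150,720,2).astype(np.float32)
    pol=cv2.remap(img,m,None,cv2.INTER_CUBIC)
    for a in range(0,360,30): cv2.putText(pol,str(a),(a*2,12),0,.4,(0,0,0),1)
    rows+= [pol,np.zeros((10,720,3),np.uint8)]
E=80  # top view plan
g=np.linspace(-.016,.016,480); X,Y=np.meshgrid(g,g[::-1])
m=proj(im,np.stack([c[0]+X,c[1]+Y,np.full(X.shape,.063)],-1).reshape(-1,3)).reshape(480,480,2).astype(np.float32)
cv2.imwrite('pics/pol.png',np.vstack(rows))
E
python3 p.py
```

```text
[ 0.55289208 -0.1355082   0.081     ] [ 0.55306895 -0.13517759  0.033     ]
```

View pics/pol.png

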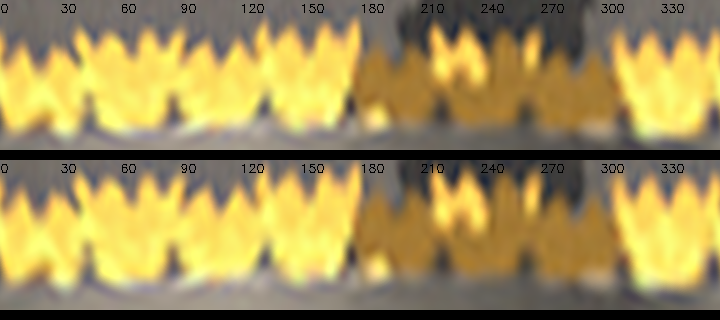

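Request:
jog_arm:
  increments:
    - {"tx":10,"ty":0,"tz":-25,"wx":0,"wy":0,"wz":0.12,"gripper":0}
    - {"tx":30,"ty":-1,"tz":-25,"wx":0,"wy":0,"wz":0.24,"gripper":0}
    - {"tx":50,"ty":-2,"tz":-25,"wx":0,"wy":0,"wz":0.36,"gripper":0}
    - {"tx":68,"ty":-3,"tz":-25,"wx":0,"wy":0,"wz":0.48,"gripper":0}
    - {"tx":68,"ty":-3,"tz":-25,"wx":0,"wy":0,"wz":0.555,"gripper":0}

```text
time: 5.88
position: [0.5542, -0.1304, 0.1298]
tool_rot: [-2.899, -1.204, -0.004]
ft_force: [0.3, 1.2, -0.4]
grip_width: 0.362
grip_force: 25.0
```

```bash
sed -i 's/\[:600,:800\]//' w.py; python3 g.py .553 -.1353 .13;python3 w.py w3 .553 -.1353 .105 .081 60 spring spring_foot; python3 g.py .553 -.1353 .12
cat > v.py <<'E'
from h import *
import pickle,sys
n=sys.argv[1]; im=pickle.load(open(f'pics/{n}.pkl','rb')); img=cv2.imread(f'pics/{n}_full.png')
s=ctrl.get_state(); p=s['position']
# overlay: expected bottom coil circle (r .0145) at TCP axis, rod tip
th=np.linspace(0,2*np.pi,60)
cir=lambda c,r,z: proj(im,np.c_[c[0]+r*np.cos(th),c[1]+r*np.sin(th),np.full(60,z)])
x0,y0,f=(int(float(v)) for v in sys.argv[2:5])
big=cv2.resize(img[y0:y0+100,x0:x0+130],None,fx=f,fy=f,interpolation=cv2.INTER_CUBIC)
for c,r,z,col in [(p,.016,p[2]-.0205+.0015,(255,0,0)),((.553,-.1353),.017,.033,(0,255,0)),((.553,-.1353),.0025,.081,(0,0,255))]:
    cv2.polylines(big,[((cir(c,r,z)+.5-[x0,y0])*f).astype(np.int32)],True,col,1)
cv2.imwrite(f'pics/{n}v.png',big)
E
python3 v.py w3 260 240 6
```

```text
t 5.88 [ 0.5542 -0.1304  0.1298] yawy -44.9 J [-0.42  0.25  0.7   1.8  -0.18  1.16 -0.45]
[-4.3  2.6 -0.2]
spring 0.89 [288.  253.  357.1 354.6]
spring_foot 0.92 [294.3 251.1 352.5 289.5]
expected px [[329.6 279. ]
 [328.9 266. ]]
crop origin 269 212 scale 5.0
t 6.03 [ 0.5529 -0.1357  0.1298] yawy -44.8 J [-0.42  0.25  0.7   1.8  -0.18  1.16 -0.44]
[ 0.4 -0.2  9.8]
```

View pics/w3v.png

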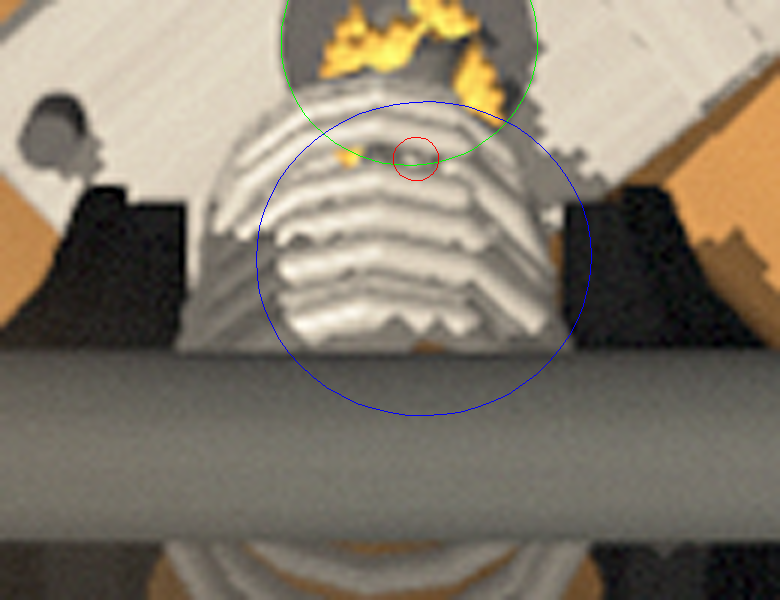

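```bash
python3 w.py w4 .553 -.1353 .105 .081 60; python3 g.py .553 -.1353 .12; python3 v.py w4 260 240 6
```

```text
expected px [[324.8 271.5]
 [324.4 259.1]]
crop origin 264 205 scale 5.0
t 6.08 [ 0.5527 -0.1363  0.1298] yawy -44.8 J [-0.41  0.25  0.7   1.8  -0.18  1.16 -0.44]
[ 0.9 -0.5  9.8]
```

View pics/w4v.png

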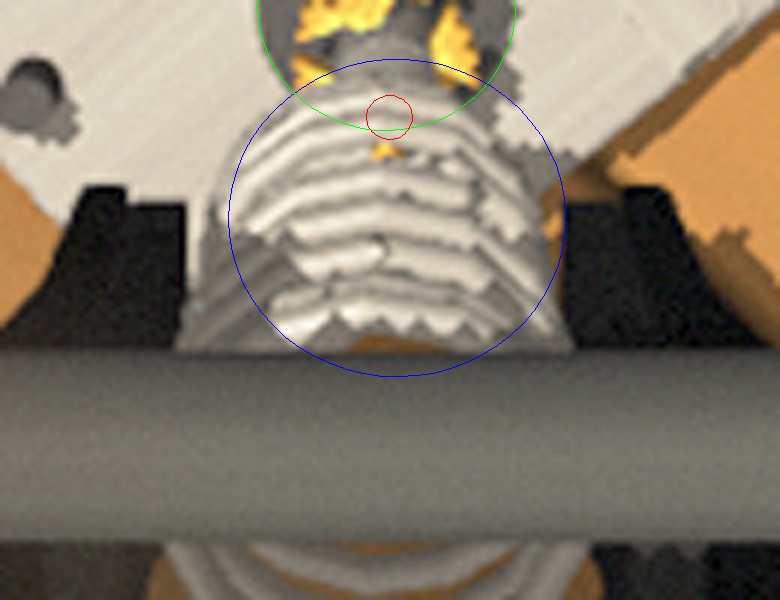

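```bash
python3 - <<'E'
from h import *
import pickle
im=pickle.load(open('pics/w4.pkl','rb')); s=ctrl.get_state(); Rt=R.from_rotvec(s['tool_rot']).as_matrix()
p=s['position']; tx,ty=Rt[:2,0],Rt[:2,1]
for z in (.1108,):
  for (u,v) in [(380,83)]:
    c=onplane(im,(260+u/6,240+v/6),z)[:2]-.016*tx
    print(p.round(4),c.round(4),'foot-TCP in tool mm',((c-p[:2])@tx*1e3).round(2),((c-p[:2])@ty*1e3).round(2))
print('camera vs nominal rod from flange',proj(im,[[.553,-.1353,.033]]))
g=np.array([.553,-.1353]);print('rod-foot tool',(g-c)@tx*1e3,(g-c)@ty*1e3)
im=pickle.load(open('pics/w1.pkl','rb'))
E
```

```text
[ 0.5527 -0.1363  0.1298] [ 0.5499 -0.1372] foot-TCP in tool mm -2.55 -1.38
camera vs nominal rod from flange [[323.97332654 240.78536531]]
rod-foot tool 3.4949985414719533 0.8672333896782125
```

```bash
python3 - <<'E'
from h import *
import pickle
im=pickle.load(open('pics/w4.pkl','rb')); img=cv2.imread('pics/w4_full.png'); 
w=cv2.resize(img[238:298,285:361],None,fx=7,fy=7,interpolation=2)
a=vision.get_image('scene'); s=ctrl.get_state(); p=s['position']; print(p)
cv2.imwrite('pics/sc2.png',a['color']); col=a.pop('color'); pickle.dump(a,open('pics/sc2.pkl','wb'))
u=proj(a,[[.553,-.1353,.081],[p[0],p[1],p[2]-.0205]]);print(u)
x0,y0=(u.mean(0)-[15,25]).astype(int); print(x0,y0)
sc=cv2.resize(col[y0:y0+50,x0:x0+32],None,fx=8.4,fy=8.4,interpolation=2)
m=np.zeros((600,800,3),np.uint8); m[:420,:532]=w; m[:sc.shape[0],532:532+sc.shape[1]]=sc[:, :268]
cv2.imwrite('pics/m1.png',m)
E
```

```text
[ 0.55258034 -0.13665441  0.12972202]
[[253.70013642 229.71129361]
 [252.29312382 217.65846149]]
237 198
```

View pics/m1.png

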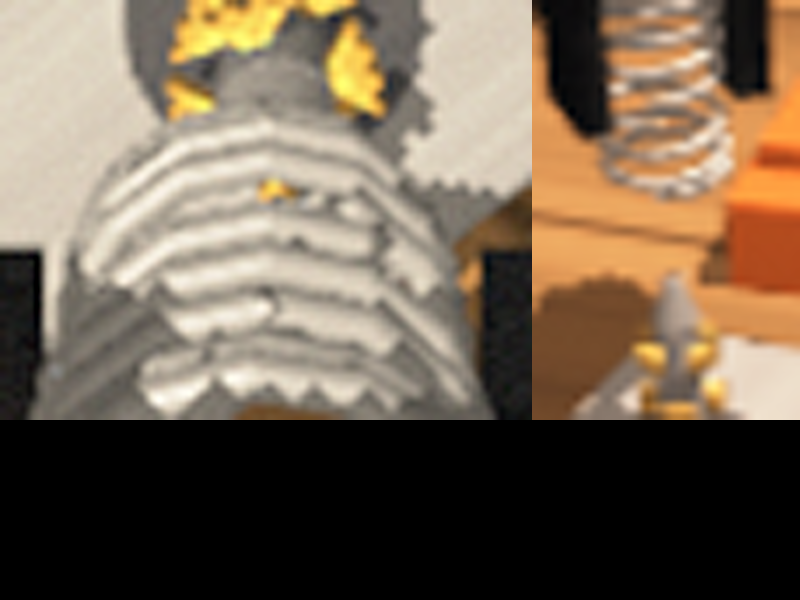

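```bash
python3 - <<'E'
from h import *
import pickle
a=pickle.load(open('pics/sc2.pkl','rb')); p=ctrl.get_state()['position']; th=np.linspace(0,6.28,90)
c=proj(a,np.c_[p[0]+.0145*np.cos(th),p[1]+.0145*np.sin(th),np.full(90,p[2]-.019)]); k=lambda u:((u-[237,198]+.5)*8.4+[532,0]).round()
print('ell wire ctr l/t r/b',k(c.min(0)),k(c.max(0)),'tip',k(proj(a,[[.553,-.1353,.081]])))
b=proj(a,[p,p+[.01,0,0],p+[0,.01,0],p+[0,0,.01]]);print('px/10mm x,y,z',(b[1:]-b[0]).round(2))
E
```

```text
ell wire ctr l/t r/b [604. 135.] [724. 193.] tip [[676. 271.]]
px/10mm x,y,z [[-1.93  2.27]
 [ 4.6   0.68]
 [-0.33 -4.38]]
```

Request:
jog_arm:
  increments:
    - {"tx":1.2,"ty":-0.7,"tz":10,"wx":0,"wy":0,"wz":0,"gripper":0}
    - {"tx":1.2,"ty":-0.7,"tz":20,"wx":0,"wy":0,"wz":0,"gripper":0}
    - {"tx":1.2,"ty":-0.7,"tz":26,"wx":0,"wy":0,"wz":0,"gripper":0}
    - {"tx":1.2,"ty":-0.7,"tz":29,"wx":0,"wy":0,"wz":0,"gripper":0}
    - {"tx":1.2,"ty":-0.7,"tz":32,"wx":0,"wy":0,"wz":0,"gripper":0}

```text
time: 6.55
position: [0.5524, -0.1347, 0.0963]
tool_rot: [-2.901, -1.204, 0.002]
ft_force: [-0.3, 0.6, -0.5]
grip_width: 0.36
grip_force: 25.0
```

```bash
python3 g.py .553 -.1353 .0865
```

```text
t 6.55 [ 0.5524 -0.1347  0.0963] yawy -44.9 J [-0.4   0.29  0.69  1.83 -0.21  1.1  -0.42]
[-0.   0.9  9.8]
```

Request:
jog_arm:
  increments:
    - {"tx":0,"ty":0.7,"tz":2,"wx":0,"wy":0,"wz":0,"gripper":0}
    - {"tx":0,"ty":0.7,"tz":4,"wx":0,"wy":0,"wz":0,"gripper":0}
    - {"tx":0,"ty":0.7,"tz":6,"wx":0,"wy":0,"wz":0,"gripper":0}
    - {"tx":0,"ty":0.7,"tz":8,"wx":0,"wy":0,"wz":0,"gripper":0}
    - {"tx":0,"ty":0.7,"tz":10,"wx":0,"wy":0,"wz":0,"gripper":0}

```text
time: 6.97
position: [0.5537, -0.135, 0.0874]
tool_rot: [2.901, 1.204, 0.001]
ft_force: [-0.1, -0.3, -0.7]
grip_width: 0.361
grip_force: 25.0
```

Request:
jog_arm:
  increments:
    - {"tx":0,"ty":0,"tz":0,"wx":0,"wy":0,"wz":0,"gripper":0}
    - {"tx":0,"ty":0,"tz":0,"wx":0,"wy":0,"wz":0,"gripper":0}
    - {"tx":0,"ty":0,"tz":0,"wx":0,"wy":0,"wz":0,"gripper":0}
    - {"tx":0,"ty":0,"tz":0,"wx":0,"wy":0,"wz":0,"gripper":0}
    - {"tx":0,"ty":0,"tz":0,"wx":0,"wy":0,"wz":0,"gripper":0}

```text
time: 7.38
position: [0.5536, -0.135, 0.0875]
tool_rot: [2.902, 1.204, 0.001]
ft_force: [-0.2, -0.1, -0.9]
grip_width: 0.365
grip_force: 25.0
```

```bash
python3 g.py .553 -.1353 .0835; python3 -c "
from h import *
print(ctrl.get_state()['ft_force'],ctrl.get_state()['torque'])"
```

```text
t 7.38 [ 0.5536 -0.135   0.0875] yawy -44.9 J [-0.4   0.3   0.69  1.83 -0.22  1.08 -0.41]
[-0.6 -0.2  4. ]
[-0.22257353 -0.13185677 -0.88693168] [-0.10858159  0.10343222  0.05725298]
```

Request:
jog_arm:
  increments:
    - {"tx":-0.6,"ty":0,"tz":2,"wx":0,"wy":0,"wz":0,"gripper":0}
    - {"tx":-0.6,"ty":0,"tz":4,"wx":0,"wy":0,"wz":0,"gripper":0}
    - {"tx":-0.6,"ty":0,"tz":5.5,"wx":0,"wy":0,"wz":0,"gripper":0}
    - {"tx":-0.6,"ty":0,"tz":7,"wx":0,"wy":0,"wz":0,"gripper":0}
    - {"tx":-0.6,"ty":0,"tz":8,"wx":0,"wy":0,"wz":0,"gripper":0}

```text
time: 7.8
position: [0.5531, -0.1353, 0.0791]
tool_rot: [-2.902, -1.204, -0.0]
ft_force: [0.8, 0.7, 0.2]
grip_width: 0.362
grip_force: 25.0
```

Request:
jog_arm:
  increments:
    - {"tx":0,"ty":0,"tz":0,"wx":0,"wy":0,"wz":0,"gripper":0}
    - {"tx":0,"ty":0,"tz":0,"wx":0,"wy":0,"wz":0,"gripper":0}
    - {"tx":0,"ty":0,"tz":0,"wx":0,"wy":0,"wz":0,"gripper":0}
    - {"tx":0,"ty":0,"tz":0,"wx":0,"wy":0,"wz":0,"gripper":0}
    - {"tx":0,"ty":0,"tz":0,"wx":0,"wy":0,"wz":0,"gripper":0}

```text
time: 8.22
position: [0.5531, -0.1353, 0.0794]
tool_rot: [-2.901, -1.204, -0.0]
ft_force: [0.2, 0.4, -0.7]
grip_width: 0.361
grip_force: 25.0
```

Request:
jog_arm:
  increments:
    - {"tx":0,"ty":0,"tz":1.5,"wx":0,"wy":0,"wz":0,"gripper":0}
    - {"tx":0,"ty":0,"tz":3,"wx":0,"wy":0,"wz":0,"gripper":0}
    - {"tx":0,"ty":0,"tz":4.5,"wx":0,"wy":0,"wz":0,"gripper":0}
    - {"tx":0,"ty":0,"tz":6,"wx":0,"wy":0,"wz":0,"gripper":0}
    - {"tx":0,"ty":0,"tz":7.5,"wx":0,"wy":0,"wz":0,"gripper":0}

```text
time: 8.63
position: [0.5532, -0.1354, 0.0717]
tool_rot: [2.902, 1.204, 0.0]
ft_force: [1.0, 1.1, 0.7]
grip_width: 0.367
grip_force: 25.0
```

Request:
jog_arm:
  increments:
    - {"tx":0,"ty":0,"tz":0,"wx":0,"wy":0,"wz":0,"gripper":0}
    - {"tx":0,"ty":0,"tz":0,"wx":0,"wy":0,"wz":0,"gripper":0}
    - {"tx":0,"ty":0,"tz":0,"wx":0,"wy":0,"wz":0,"gripper":0}
    - {"tx":0,"ty":0,"tz":0,"wx":0,"wy":0,"wz":0,"gripper":0}
    - {"tx":0,"ty":0,"tz":0,"wx":0,"wy":0,"wz":0,"gripper":0}

```text
time: 9.05
position: [0.5531, -0.1353, 0.0718]
tool_rot: [-2.901, -1.204, -0.0]
ft_force: [1.0, 0.4, -1.6]
grip_width: 0.363
grip_force: 25.0
```

Request:
jog_arm:
  increments:
    - {"tx":0,"ty":0,"tz":0,"wx":0,"wy":0,"wz":-0.08,"gripper":0}
    - {"tx":0,"ty":0,"tz":0,"wx":0,"wy":0,"wz":-0.16,"gripper":0}
    - {"tx":0,"ty":0,"tz":0,"wx":0,"wy":0,"wz":-0.24,"gripper":0}
    - {"tx":0,"ty":0,"tz":0,"wx":0,"wy":0,"wz":-0.32,"gripper":0}
    - {"tx":0,"ty":0,"tz":0,"wx":0,"wy":0,"wz":-0.4,"gripper":0}

```text
time: 9.47
position: [0.5529, -0.1355, 0.0719]
tool_rot: [-2.601, -1.762, 0.0]
ft_force: [0.2, 0.8, -0.4]
grip_width: 0.363
grip_force: 25.0
```

Request:
jog_arm:
  increments:
    - {"tx":0,"ty":0,"tz":0,"wx":0,"wy":0,"wz":-0.08,"gripper":0}
    - {"tx":0,"ty":0,"tz":0,"wx":0,"wy":0,"wz":-0.16,"gripper":0}
    - {"tx":0,"ty":0,"tz":0,"wx":0,"wy":0,"wz":-0.24,"gripper":0}
    - {"tx":0,"ty":0,"tz":0,"wx":0,"wy":0,"wz":-0.32,"gripper":0}
    - {"tx":0,"ty":0,"tz":0,"wx":0,"wy":0,"wz":-0.385,"gripper":0}

```text
time: 9.88
position: [0.5527, -0.1357, 0.0718]
tool_rot: [-2.216, -2.226, 0.001]
ft_force: [0.2, -0.3, -0.2]
grip_width: 0.36
grip_force: 25.0
```

```bash
python3 g.py .5531 -.1353 .0655; python3 -c "
from h import *
print(ctrl.get_state()['ft_force'],ctrl.get_state()['torque'])"
```

```text
t 9.88 [ 0.5527 -0.1357  0.0718] yawy 0.3 J [-0.28  0.3   0.55  1.85 -0.18  1.05  0.35]
[0.4 0.4 6.3]
[ 0.18650235 -0.32053855 -0.18639725] [-0.07903734 -0.01130469  0.0139284 ]
```

Request:
jog_arm:
  increments:
    - {"tx":0.3,"ty":0.3,"tz":1.6,"wx":0,"wy":0,"wz":0,"gripper":0}
    - {"tx":0.3,"ty":0.3,"tz":3.2,"wx":0,"wy":0,"wz":0,"gripper":0}
    - {"tx":0.3,"ty":0.3,"tz":4.8,"wx":0,"wy":0,"wz":0,"gripper":0}
    - {"tx":0.3,"ty":0.3,"tz":6.4,"wx":0,"wy":0,"wz":0,"gripper":0}
    - {"tx":0.3,"ty":0.3,"tz":8,"wx":0,"wy":0,"wz":0,"gripper":0}

```text
time: 10.3
position: [0.5533, -0.1351, 0.0636]
tool_rot: [-2.221, -2.222, 0.0]
ft_force: [-0.1, -0.1, -0.9]
grip_width: 0.365
grip_force: 25.0
```

Request:
jog_arm:
  increments:
    - {"tx":0,"ty":0,"tz":0,"wx":0,"wy":0,"wz":0,"gripper":0}
    - {"tx":0,"ty":0,"tz":0,"wx":0,"wy":0,"wz":0,"gripper":0}
    - {"tx":0,"ty":0,"tz":0,"wx":0,"wy":0,"wz":0,"gripper":0}
    - {"tx":0,"ty":0,"tz":0,"wx":0,"wy":0,"wz":0,"gripper":0}
    - {"tx":0,"ty":0,"tz":0,"wx":0,"wy":0,"wz":0,"gripper":0}

```text
time: 10.72
position: [0.5535, -0.1351, 0.064]
tool_rot: [2.22, 2.222, 0.0]
ft_force: [1.2, -0.7, -1.5]
grip_width: 0.36
grip_force: 25.0
```

Request:
jog_arm:
  increments:
    - {"tx":0,"ty":0,"tz":2,"wx":0,"wy":0,"wz":0,"gripper":0}
    - {"tx":0,"ty":0,"tz":4,"wx":0,"wy":0,"wz":0,"gripper":0}
    - {"tx":0,"ty":0,"tz":6,"wx":0,"wy":0,"wz":0,"gripper":0}
    - {"tx":0,"ty":0,"tz":8,"wx":0,"wy":0,"wz":0,"gripper":0}
    - {"tx":0,"ty":0,"tz":9.5,"wx":0,"wy":0,"wz":0,"gripper":0}

```text
time: 11.13
position: [0.5532, -0.135, 0.054]
tool_rot: [-2.22, -2.222, 0.0]
ft_force: [-0.3, 0.3, -0.7]
grip_width: 0.364
grip_force: 25.0
```

Request:
jog_arm:
  increments:
    - {"tx":0,"ty":0,"tz":0.4,"wx":0,"wy":0,"wz":0,"gripper":0}
    - {"tx":0,"ty":0,"tz":0.8,"wx":0,"wy":0,"wz":0,"gripper":0}
    - {"tx":0,"ty":0,"tz":1.2,"wx":0,"wy":0,"wz":0,"gripper":0}
    - {"tx":0,"ty":0,"tz":1.6,"wx":0,"wy":0,"wz":0,"gripper":0}
    - {"tx":0,"ty":0,"tz":2,"wx":0,"wy":0,"wz":0,"gripper":0}

```text
time: 11.55
position: [0.5534, -0.1351, 0.0525]
tool_rot: [-2.22, -2.222, -0.0]
ft_force: [-0.9, -0.1, 1.5]
grip_width: 0.361
grip_force: 25.0
```

Request:
jog_arm:
  increments:
    - {"tx":0,"ty":0,"tz":0,"wx":0,"wy":0,"wz":0,"gripper":0}
    - {"tx":0,"ty":0,"tz":0,"wx":0,"wy":0,"wz":0,"gripper":0}
    - {"tx":0,"ty":0,"tz":0,"wx":0,"wy":0,"wz":0,"gripper":0}
    - {"tx":0,"ty":0,"tz":0,"wx":0,"wy":0,"wz":0,"gripper":0}
    - {"tx":0,"ty":0,"tz":0,"wx":0,"wy":0,"wz":0,"gripper":0}

```text
time: 11.97
position: [0.5534, -0.1351, 0.0524]
tool_rot: [-2.22, -2.223, -0.0]
ft_force: [-0.5, 0.5, 1.0]
grip_width: 0.365
grip_force: 25.0
```

Request:
jog_arm:
  increments:
    - {"tx":0,"ty":0,"tz":-0.7,"wx":0,"wy":0,"wz":0,"gripper":0}
    - {"tx":0,"ty":0,"tz":-0.7,"wx":0,"wy":0,"wz":0,"gripper":0.4}
    - {"tx":0,"ty":0,"tz":-0.7,"wx":0,"wy":0,"wz":0,"gripper":0.45}
    - {"tx":0,"ty":0,"tz":-0.7,"wx":0,"wy":0,"wz":0,"gripper":0.6}
    - {"tx":0,"ty":0,"tz":-0.7,"wx":0,"wy":0,"wz":0,"gripper":0.7}

```text
time: 12.38
position: [0.5535, -0.1351, 0.053]
tool_rot: [2.22, 2.222, 0.0]
ft_force: [1.1, -1.0, -0.5]
grip_width: 0.526
grip_force: 0.0
```

Request:
jog_arm:
  increments:
    - {"tx":0,"ty":0,"tz":0,"wx":0,"wy":0,"wz":0,"gripper":0.8}
    - {"tx":0,"ty":0,"tz":0,"wx":0,"wy":0,"wz":0,"gripper":0.8}
    - {"tx":0,"ty":0,"tz":0,"wx":0,"wy":0,"wz":0,"gripper":0.8}
    - {"tx":0,"ty":0,"tz":0,"wx":0,"wy":0,"wz":0,"gripper":0.8}
    - {"tx":0,"ty":0,"tz":0,"wx":0,"wy":0,"wz":0,"gripper":0.8}

```text
time: 12.8
position: [0.5534, -0.1351, 0.053]
tool_rot: [2.22, 2.223, 0.0]
ft_force: [-0.4, 0.8, -0.2]
grip_width: 0.786
grip_force: 0.0
```

Request:
jog_arm:
  increments:
    - {"tx":0,"ty":0,"tz":-10,"wx":0,"wy":0,"wz":0,"gripper":0.8}
    - {"tx":0,"ty":0,"tz":-30,"wx":0,"wy":0,"wz":0,"gripper":0.8}
    - {"tx":0,"ty":0,"tz":-60,"wx":0,"wy":0,"wz":0,"gripper":0.8}
    - {"tx":0,"ty":0,"tz":-90,"wx":0,"wy":0,"wz":0,"gripper":0.8}
    - {"tx":0,"ty":0,"tz":-120,"wx":0,"wy":0,"wz":0,"gripper":0.8}

```text
time: 13.22
position: [0.5531, -0.1353, 0.1751]
tool_rot: [2.221, 2.222, 0.0]
ft_force: [0.7, 0.2, 0.2]
grip_width: 0.801
grip_force: 0.0
```

```bash
python3 - <<'E'
from h import *
vision.get_image('top')
im=vision.get_image('wrist'); a=vision.get_image('scene')
m=np.zeros((500,800,3),np.uint8)
u=proj(im,[[.5533,-.1351,.06]])[0].astype(int); v=proj(a,[[.5533,-.1351,.06]])[0].astype(int); print(u,v)
cu=im['color'][max(u[1]-50,0):,max(u[0]-50,0):][:100,:100]; cv=a['color'][v[1]-25:v[1]+25,v[0]-20:v[0]+20]
c=cv2.resize(cu,None,fx=4,fy=4,interpolation=2); m[:c.shape[0],:c.shape[1]]=c
c=cv2.resize(cv,None,fx=10,fy=10,interpolation=2); m[:500,400:800]=c
cv2.imwrite('pics/fin.png',m); print(ctrl.get_state()['position'],vision.spot_in('scene','spring')[:1])
E
```

```text
[318 234] [254 238]
[ 0.55535675 -0.13566615  0.17664597] [{'bbox': [248.0, 224.4, 263.6, 251.3], 'conf': 0.83}]
```

View pics/fin.png

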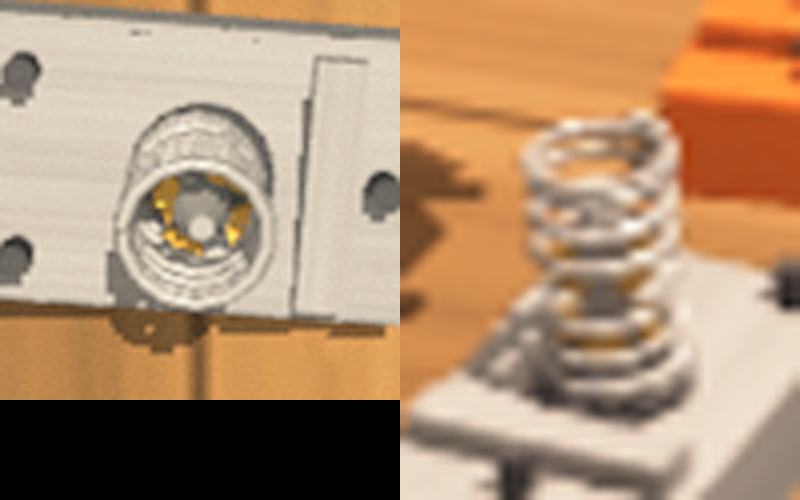

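```bash
python3 - <<'E'
from h import *
a=vision.get_image('scene'); th=np.linspace(0,6.28,60)
c=np.vstack([proj(a,np.c_[.5533+.016*np.cos(th),-.1351+.016*np.sin(th),np.full(60,z)]) for z in (.033,.089)])
print('expected seated bbox',c.min(0).round(1),c.max(0).round(1))
print('found',vision.spot_in('scene','spring')[:1])
if abs(c.min(0)[1]-224.4)<2.5: print(ctrl.close_job())
E
```

```text
expected seated bbox [245.7 222.6] [262.7 253.4]
found [{'bbox': [248.0, 226.2, 262.2, 248.4], 'conf': 0.65}]
the job is handed in; nothing more can be done
None
```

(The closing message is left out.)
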